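# Click the ink carousel on to green and stamp the card

### The job

Turn the ink carousel by its orange knob just one click clockwise (seen from above), so that the green pad takes the red pad's place under the round window. Then ink the round stamp by dipping it upright through the window onto the green pad for a moment, print it in the ring on the card, and stand it upright back on the cork mat. Do not let the stamp mark the card outside the ring, do not ink it with any other colour, and leave everything else where it is.

Things in the scene. Friction and masses are not known exactly. Their poses are not given: they have to be found in the camera images.
- carousel (a joint): Angle in rad of the six-pad ink carousel in its case; it grows clockwise seen from above. Six detents, one every 60 degrees (1.047 rad): it starts in the detent at 0 (red under the window), the next clockwise is at 1.047 (green under the window). The sprung detent needs up to about 0.2 N m to leave and pulls the carousel home from within about 0.4 rad of a detent.
- knob_grip (a point): Grip point of the orange finger knob in the middle of the carousel's clear cover: a bar 44 long x 13 wide, standing 36 mm proud of the cover. The point is on the turning axis, 12 mm below the bar's top and 24 mm above the cover (69 mm above the sideboard). Its x axis lies along the bar, its y axis across the 13 mm width, z up; it turns with the carousel.
- ink_case: The fixed case of the ink carousel, white, 200 x 200 mm, 45 mm high, under a clear flat cover with a brass-ringed round window; origin under its middle, x axis pointing away from the window, z up. The carousel turns inside; only the pad under the window can be reached.
- window (a point): Centre of the round window in the clear cover, 56 mm across, level with the cover's top (45 mm above the sideboard), 62 mm from the knob's axis. The ink pad's surface lies 20 mm below this point, in an open tin 48 mm wide inside.
- pad_red: Red ink pad, a firm disc 47 mm across in an open steel tin 52 mm wide, 12 mm high; under the window at the start. Origin under the tin's centre; pad surface 6 mm above it.
- pad_green: Green ink pad in its tin, same size as the red one; at the start one place counter-clockwise (seen from above) from the window, under the clear cover. Origin under the tin's centre; pad surface 6 mm above it.
- round_stamp: Round hand stamp with a turned wooden handle, standing upright on the cork mat: total height 96 mm; round foot 38 mm across and 17 mm high with a rubber face 36 mm across; handle 18 mm thick at 30 to 45 mm, 26 mm thick at 75 mm above the face. Origin at the centre of the rubber face (its underside), z up the handle. 50 to 100 g.
- card: Cream greeting card, fixed flat on the sideboard, 150 x 105 mm, 2 mm thick; origin under its centre, x along its length.
- ring (a point): Centre of the printed ring, 50 mm across, on the card's top (2 mm above the sideboard), 35 mm from the card's middle.
- cork_mat: Cork mat, fixed, 170 x 90 mm, 4 mm thick, with the two stamps standing on it; origin under its centre, x along its length.
- square_stamp: Bystander: square-footed stamp (36 mm square, dark foot, same wooden handle), upright on the cork mat about 84 mm from the round one. Origin under its centre.
- hedgehog: Bystander: brown ceramic hedgehog figurine, 90 mm long, 60 mm high, in the mesh tray. Origin under it.
- timer_plug: Bystander: white plastic timer plug, 70 x 55 x 42 mm, in the mesh tray. Origin under it.
- remote_light: Bystander: light grey remote, 160 x 42 x 18 mm, in the mesh tray.
- remote_mid: Bystander: mid grey remote, 180 x 42 x 18 mm, in the mesh tray.
- remote_dark: Bystander: near-black remote, 170 x 42 x 18 mm, in the mesh tray.
- pen_pot: Bystander: empty blue ceramic pen pot, 70 mm across, 90 mm high, beyond the card. Origin under it.
Things that resemble listed ones, but are neither listed nor needed, are in the scene too. What is shaped like the round_stamp but blue or pink is not meant.

How it is judged:
By the outcome, as a careful person would: the job done as asked, in the order asked, and still so for the second after the job is handed in, with the robot touching nothing.
It also fails if it takes over 56 s, if anything falls off the work surface, if the arm or the gripper's body presses on something with over 40 N, if the wrist force passes 120 N, or if a joint passes its speed limit or range.

### The arm

A 7-joint arm with a two-finger parallel gripper is mounted at the origin on the work surface. World frame = base frame: x ahead of the robot, y to its left, z up, the work surface at z = 0. Lengths are in mm, angles in rad, forces in N, time in s.
With the tool pointing down it reaches from about 400 to 925 mm from the base axis. Payload 5.6 kg.
Tool frame: the origin (TCP) lies at the centre of the arm's flange, where the gripper is bolted on; the fingertips stand 173 mm ahead of it and the grasp point (between the pads) lies 155 mm ahead of it; z points along the fingers, y is the line along which they close (so a half turn about z gives the same grasp; the last joint's range is limited). The gripper opens to 85 mm and grips with 20 to 120 N. Pads are 22 mm wide; open, the fingers measure 114 mm over their backs; the gripper's body (76 mm by 85 mm) begins 54 mm behind the grasp point. The pads swing forward as they close: fully open they stand 13 mm farther back than shut.
Start: joints at [-1.27, 0.468, -0.012, 1.603, 0.006, 1.071, -0.056], TCP at [219.126, 611.952, 404.69] pointing down, gripper open.
Joint ranges: [-2.53, 2.53], [-0.31, 2.02], [-1.57, 1.55], [0.28, 2.44], [-1.29, 4.43], [0.15, 1.84], [-2.92, 2.92]. Speed limits (rad/s): [2.57, 2.57, 3.14, 3.14, 3.14, 3.14, 3.14].

### API

Orientations are given as [roll, pitch, yaw] about the fixed x, y, z axes, in that order (R = Rz(yaw) Ry(pitch) Rx(roll)).
In Python, from station import bot, grab_frame, camera_params gives the robot as it stands.
- The arm moves only by the shell command python3 -m jog 'ROWS'. ROWS is JSON, a list of rows, each a list of 7 numbers: the shift along the tool's x, y, z in m, then the turn, a rotation vector about the tool's x, y, z in rad, then the finger opening in m, from 0 to 0.0854. A call has 1 to 20 rows; each row shifts and turns the commanded pose from where the row before left it, along the tool's axes as they then stand; what a row does not reach is not made up. A row lasts 1/10 s, in which the tool goes at most 50 mm and 8.59 degrees, less where a joint would pass 70% of its speed; a pose out of reach is approached as far as the arm can. A call with a gripper value outside its range is refused whole. The fingers move at their own pace and stop on an object; the grip force is fixed at half the most. Time passes only in rows, so rows that do not move let the fingers close. It gives the time, the measured TCP pose, the force, the opening and the grip force at its end, in the units of the state.
- bot.get_state(): the state, without advancing time (a new reading comes with each control period).
- grab_frame(name): name is "scene" or "top" or "wrist"; returns (picture, depth): 420x560x3 uint8, red, green, blue; 420x560 float32, mm along the optical axis (not along the pixel's ray), 0 where there is no reading.
- camera_params(name): a dict with "fx", "fy", "cx", "cy" (pixels), "dist" ([k1, k2, p1, p2, k3] as OpenCV has them; the pictures are not rectified), "extrinsics" (4x4, takes a point from world to camera coordinates); the wrist camera has in their place "T_tool_cam" (4x4, takes a point from camera to tool coordinates, whose origin is the TCP and whose axes are the flange's). Camera axes: x right, y down, z forward; pixel columns grow to the right and rows downward; lengths in mm; the calibration is good to about 2 mm. A picture is of the moment at which its call begins: read the wrist's pose just before it. camera_params takes no time and is no camera call.
- bot.hand_in(): hands the job in; it is judged then, once.
The state is a dict: "t": time; "joint_positions": joint angles; "qd": joint speeds; "joint_efforts": joint torques, N m; "ee_pos": TCP position; "orientation": TCP orientation; "contact_force": force on the tool from outside, world axes, zero at the start; "moment": the same for the moment, N m; "opening": finger opening in mm; "finger_force": force on a finger pad.
Only numpy, scipy, OpenCV 4.12 (cv2) and the standard library are available. Lean on these libraries where they do the work, as an engineer would, in place of code of your own. Each camera call takes 0.05 s, during which the arm holds its last target. There are 200 camera calls.

## Working session

There is one attempt and no reset: what is moved stays moved. The work goes in short steps, Python scripts to look and compute and a shell command to move; the robot and the scene stay as the last step left them, time stands still between calls to the robot, and variables do not carry over. Pictures are saved under pics/ and viewed, at most 10 in all, crops included, and the job is handed in when it is done.

```bash
mkdir -p pics; cat > h.py <<'E'
import numpy as np, cv2
from scipy.spatial.transform import Rotation as R
from station import bot, grab_frame, camera_params
def grab(name):
    s=bot.get_state(); im,d=grab_frame(name); p=camera_params(name)
    if name=="wrist":
        T=np.eye(4);T[:3,:3]=R.from_euler('xyz',s['orientation']).as_matrix();T[:3,3]=s['ee_pos']
        W=T@np.array(p['T_tool_cam'])
    else: W=np.linalg.inv(np.array(p['extrinsics']))
    np.savez(f'{name}.npz',im=im,d=d,W=W,K=[p['fx'],p['fy'],p['cx'],p['cy']],dist=p['dist'])
    return im,d
def ray(name,u,v):
    z=np.load(f'{name}.npz');fx,fy,cx,cy=z['K']
    K=np.array([[fx,0,cx],[0,fy,cy],[0,0,1]])
    n=cv2.undistortPoints(np.array([[[u,v]]],float),K,z['dist'])[0,0]
    return z,np.array([n[0],n[1],1.])
def px(name,u,v):   # by depth
    z,r=ray(name,u,v); d=np.median(z['d'][int(v)-1:int(v)+2,int(u)-1:int(u)+2]); return (z['W']@np.r_[r*d,1])[:3]
def pz(name,u,v,h): # on plane z=h
    z,r=ray(name,u,v); W=z['W']; dr=W[:3,:3]@r; o=W[:3,3]; return o+dr*(h-o[2])/dr[2]
E
python3 - <<'E'
from h import *
for n in("top","scene"):
    im,d=grab(n); cv2.imwrite(f'pics/{n}0.png',cv2.resize(im[:,:,::-1],(800,600),interpolation=cv2.INTER_CUBIC))
    print(n,camera_params(n))
print(bot.get_state())
E
```

```text
top {'fx': 406.47332246672534, 'fy': 406.47332246672534, 'cx': 290.08287839795406, 'cy': 209.86963108391268, 'dist': array([0.0038997, 0.       , 0.       , 0.       , 0.       ]), 'extrinsics': array([[-4.86910591e-03, -9.99850112e-01, -1.66146143e-02,
         4.16262195e+00],
       [-9.95311181e-01,  6.45070685e-03, -9.65092764e-02,
         5.71188139e+02],
       [ 9.66019868e-02,  1.60667975e-02, -9.95193405e-01,
         1.05930905e+03],
       [ 0.00000000e+00,  0.00000000e+00,  0.00000000e+00,
         1.00000000e+00]])}
scene {'fx': 456.7501034501304, 'fy': 456.7501034501304, 'cx': 285.90598152594896, 'cy': 205.5775032855651, 'dist': array([-0.10603547,  0.        ,  0.        ,  0.        ,  0.        ]), 'extrinsics': array([[ 7.69749061e-01,  6.38300921e-01,  7.63662056e-03,
        -4.41007911e+02],
       [ 4.30329675e-01, -5.10039006e-01, -7.44766126e-01,
        -1.99992493e+02],
       [-4.71489930e-01,  5.76569291e-01, -6.67281874e-01,
         1.52082766e+03],
       [ 0.00000000e+00,  0.00000000e+00,  0.00000000e+00,
         1.00000000e+00]])}
{'t': 0.1, 'joint_positions': array([-1.26999157,  0.46828371, -0.0115978 ,  1.60352095,  0.00600246,
        1.07141412, -0.0563093 ]), 'qd': array([-4.06552826e-04, -2.17659682e-03,  1.16840268e-03, -1.92684855e-03,
        5.25131387e-04,  8.15608956e-05,  9.91385565e-04]), 'joint_efforts': array([ 7.95461438e-04, -5.33521414e+01,  2.15405115e-02, -2.51968020e+01,
        1.15498042e-02,  4.32300498e-03, -3.99589140e-06]), 'ee_pos': array([219.06697444, 611.73395641, 403.84125334]), 'orientation': array([-3.14000534e+00,  1.19733108e-04,  2.79771088e+00]), 'contact_force': array([ 0.11671875,  0.64685234, -0.41714719]), 'moment': array([-0.02061613,  0.07699694, -0.00715533]), 'finger_force': 0.0, 'opening': 85.32852443610115}
```

View pics/top0.png

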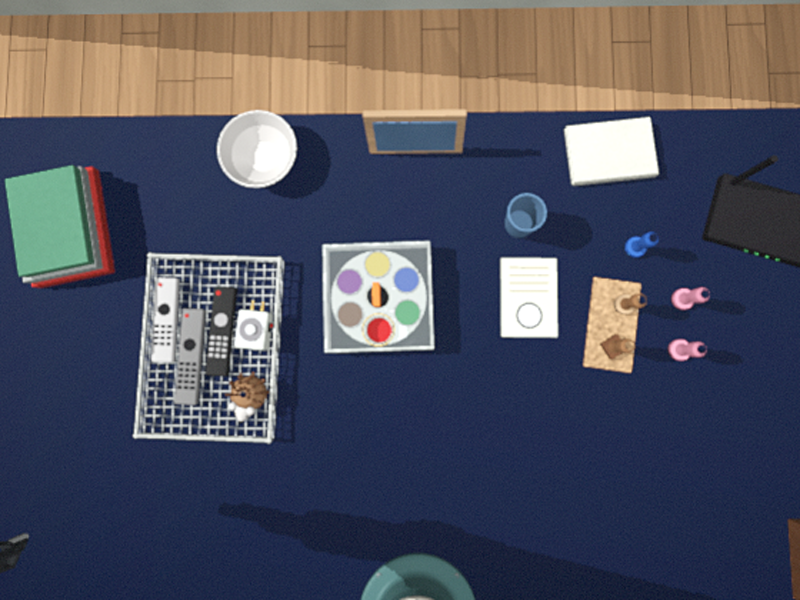

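View pics/scene0.png

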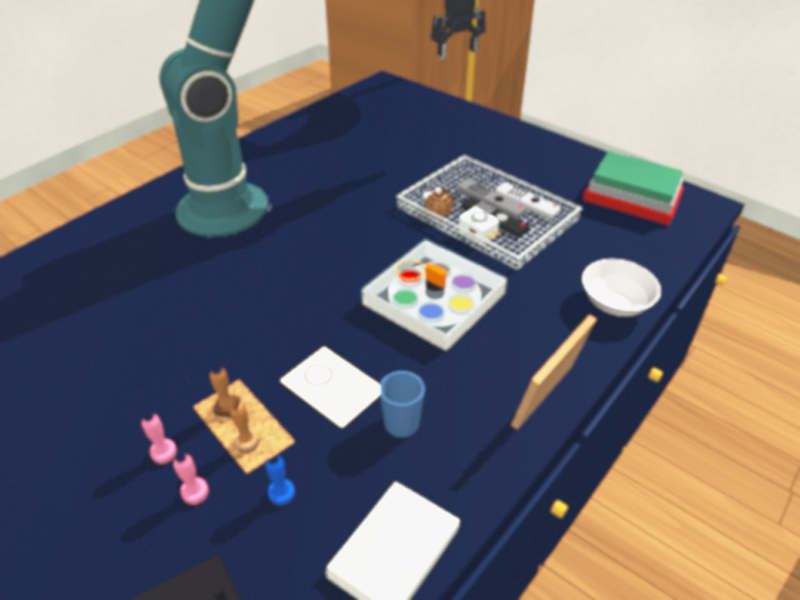

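The top view (800×600) shows the carousel with its knob at about (377,295), red pad (378,330), green pad (407,313), ring (529,315), round stamp foot (627,303) and square stamp (613,346). The scene view agrees with this.

```bash
python3 - <<'E'
from h import *
for n,u,v,h in [("knobtop",377,295,81),("red",378,330,25),("green",407,313,25),("ring",529,315,2),("stampfoot",626,303,15),("sq",613,346,4),
 ("caseTL",323,244,45),("caseTR",432,241,45),("caseBR",435,350,45),("caseBL",325,353,45),("cardTL",500,258,2),("cardTR",556,258,2),("cardBL",502,338,2),("cardBR",558,337,2),("mat",596,278,4),("mat",641,283,4),("mat",631,372,4),("mat",584,367,4)]:
    print(n,pz("top",u*.7,v*.7,h).round(),px("top",u*.7,v*.7).round())
z=np.load('top.npz');im=z['im']
cv2.imwrite('pics/top1.png',cv2.resize(im[160:270,220:460,::-1],(800,367),interpolation=cv2.INTER_CUBIC))
print(camera_params("wrist")["T_tool_cam"])
E
```

```text
knobtop [575.  67.  81.] [575.  67.  81.]
red [515.  69.  25.] [515.  69.  27.]
green [547.  15.  25.] [545.  14.  43.]
ring [ 543. -217.    2.] [ 543. -217.    3.]
stampfoot [ 564. -397.   15.] [ 561. -386.   45.]
sq [ 484. -373.    4.] [ 483. -362.   37.]
caseTL [675. 171.  45.] [684. 179.  -1.]
caseTR [679. -33.  45.] [688. -33.   1.]
caseBR [477. -37.  45.] [478. -37.  -1.]
caseBL [473. 165.  45.] [473. 173.  -1.]
cardTL [ 653. -164.    2.] [ 654. -164.    1.]
cardTR [ 653. -271.    2.] [ 653. -272.    0.]
cardBL [ 500. -165.    2.] [ 500. -165.   -0.]
cardBR [ 501. -271.    2.] [ 501. -271.    0.]
mat [ 613. -346.    4.] [ 613. -346.    2.]
mat [ 603. -430.    4.] [ 603. -432.    0.]
mat [ 435. -405.    4.] [ 435. -405.    2.]
mat [ 444. -317.    4.] [ 444. -318.    1.]
[[ 1.23072527e-03 -9.57510184e-01 -2.88396831e-01  7.40294529e+01]
 [ 9.99999122e-01  1.31998156e-03 -1.15020677e-04  4.92846246e-01]
 [ 4.90811967e-04 -2.88396436e-01  9.57510969e-01  3.10240122e+01]
 [ 0.00000000e+00  0.00000000e+00  0.00000000e+00  1.00000000e+00]]
```

View pics/top1.png

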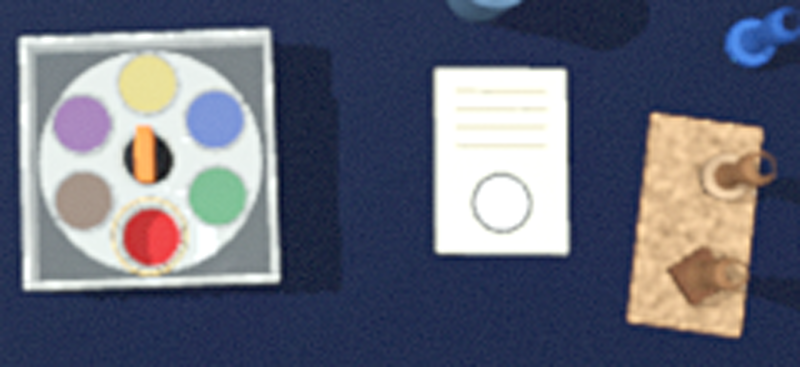

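Case centre is about (576,66), yaw about +0.02. The ring is near (543,-217) and the stamp near (564,-397). Moving above the knob for a wrist view.

```bash
python3 -m jog '[[-0.0325,-0.0245,0.0035,0,0,0,0.05],[-0.0325,-0.0245,0.0035,0,0,0,0.05],[-0.0325,-0.0245,0.0035,0,0,0,0.05],[-0.0325,-0.0245,0.0035,0,0,0,0.05],[-0.0325,-0.0245,0.0035,0,0,0,0.05],[-0.0325,-0.0245,0.0035,0,0,0,0.05],[-0.0325,-0.0245,0.0035,0,0,0,0.05],[-0.0325,-0.0245,0.0035,0,0,0,0.05],[-0.0325,-0.0245,0.0035,0,0,0,0.05],[-0.0325,-0.0245,0.0035,0,0,0,0.05],[-0.0325,-0.0245,0.0035,0,0,0,0.05],[-0.0325,-0.0245,0.0035,0,0,0,0.05],[-0.0325,-0.0245,0.0035,0,0,0,0.05],[-0.0325,-0.0245,0.0035,0,0,0,0.05],[-0.0325,-0.0245,0.0035,0,0,0,0.05],[-0.0325,-0.0245,0.0035,0,0,0,0.05],[0,0,0,0,0,-0.12,0.05],[0,0,0,0,0,-0.12,0.05],[0,0,0,0,0,-0.12,0.05],[0,0,0,0,0,0,0.05]]'
python3 - <<'E'
from h import *
for _ in range(3):
    im,d=grab("wrist")
cv2.imwrite('pics/w1.png',cv2.resize(im[:,:,::-1],(800,600),interpolation=cv2.INTER_CUBIC))
s=bot.get_state();print(s['t'],s['ee_pos'],s['orientation'],s['joint_positions'].round(2))
E
```

```text
t: 2.1
ee_pos: [576.4, 67.3, 348.3]
orientation: [3.141, -0.001, -3.126]
contact_force: [0.2, -0.0, -0.5]
opening: 50.0
finger_force: 0.0
2.25 [576.4329134   67.54553439 348.52625072] [-3.14152250e+00 -3.31739066e-04 -3.12792396e+00] [-0.29  0.41  0.14  1.84 -0.07  0.9   1.47]
```

View pics/w1.png

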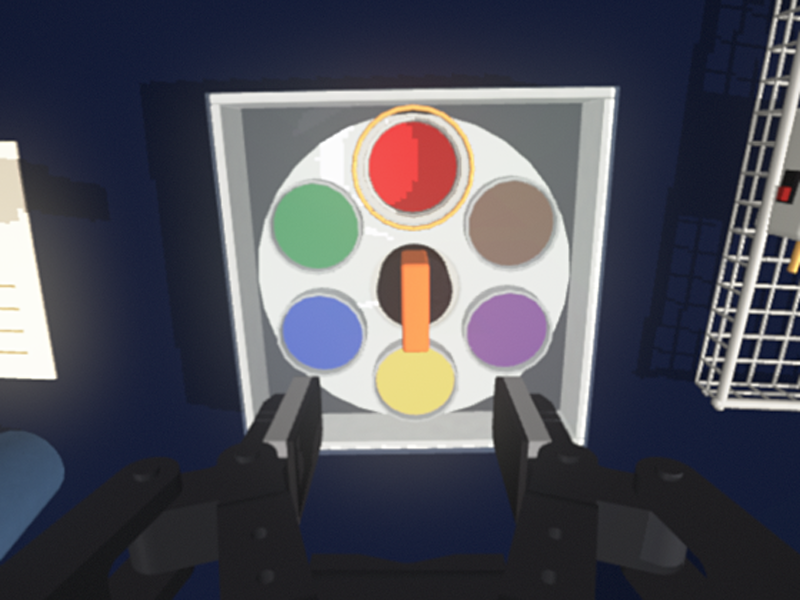

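The wrist view shows the knob's top face spanning about (402–429, 264–352). The brass window ring is centred at (413,168) and the green pad is at (317,226).

```bash
python3 - <<'E'
from h import *
for n,u,v,h in [("k1",415,265,81),("k2",415.5,352,81),("kc",415.5,308,81),("winL",353,168,45),("winR",473,168,45),("winT",413,106,45),("winB",413.5,230,45),("TL",208,94,45),("TR",618,88,45),("BR",586,447,45),("BL",245,451,45)]:
    print(n,pz("wrist",u*.7,v*.7,h).round(1),px("wrist",u*.7,v*.7).round(1))
E
```

```text
k1 [556.7  71.5  81. ] [557.   71.5  79.6]
k2 [599.2  72.5  81. ] [599.6  72.6  80.1]
kc [577.2  72.1  81. ] [577.2  72.1  80.8]
winL [515.9  40.4  45. ] [515.8  40.6  46.7]
winR [515.  100.2  45. ] [514.9 100.   46.5]
winT [486.2  69.8  45. ] [486.3  69.8  46.4]
winB [546.5  71.1  45. ] [546.3  71.1  46.2]
TL [481.7 -29.3  45. ] [481.6 -29.7  43.8]
TR [476.  168.4  45. ] [476.  168.4  45. ]
BR [672.6 174.6  45. ] [7.005e+02 1.922e+02 3.000e-01]
BL [678.1 -25.6  45. ] [563.4  34.9 222.9]
```

```bash
python3 -m jog '[[-0.001,0.0045,0,0,0,0,0.05],[0,0,0.025,0,0,0,0.05],[0,0,0.025,0,0,0,0.05],[0,0,0.025,0,0,0,0.05],[0,0,0.02,0,0,0,0.05],[0,0,0.015,0,0,0,0.05],[0,0,0.012,0,0,0,0.05],[0,0,0,0,0,0,0.05],[0,0,0,0,0,0,0.02],[0,0,0,0,0,0,0.01],[0,0,0,0,0,0,0.01],[0,0,0,0,0,0,0.01],[0,0,0,0,0,0,0.01],[0,0,0,0,0,0,0.01]]'
```

```text
t: 3.65
ee_pos: [578.0, 71.4, 227.9]
orientation: [-3.141, 0.002, -3.126]
contact_force: [-0.1, -2.6, 5.9]
opening: 12.1
finger_force: 59.8
```

```bash
python3 -m jog '[[0,0,0,0,0,0.08,0.01],[0,0,0,0,0,0.08,0.01],[0,0,0,0,0,0.08,0.01],[0,0,0,0,0,0.08,0.01],[0,0,0,0,0,0.08,0.01],[0,0,0,0,0,0.08,0.01],[0,0,0,0,0,0.08,0.01],[0,0,0,0,0,0.08,0.01],[0,0,0,0,0,0.08,0.01],[0,0,0,0,0,0.08,0.01],[0,0,0,0,0,0.08,0.01],[0,0,0,0,0,0.08,0.01],[0,0,0,0,0,0.08,0.01],[0,0,0,0,0,0.01,0.01],[0,0,0,0,0,0,0.01],[0,0,0,0,0,0,0.01]]'
```

```text
t: 5.25
ee_pos: [578.0, 71.5, 227.9]
orientation: [3.14, 0.001, 2.108]
contact_force: [-0.4, -3.0, 6.4]
opening: 12.1
finger_force: 59.9
```

```bash
python3 -m jog '[[0,0,0,0,0,0,0.05],[0,0,0,0,0,0,0.05],[0,0,0,0,0,0,0.05],[0,0,0,0,0,0,0.05],[0,0,-0.02,0,0,0,0.05],[0,0,-0.025,0,0,0,0.05],[0,0,-0.025,0,0,0,0.05],[0,0,-0.025,0,0,0,0.05],[0,0,-0.025,0,0,0,0.05],[0,0,0,0,0,0,0.05]]'
python3 - <<'E'
from h import *
im,d=grab("wrist")
cv2.imwrite('pics/w2.png',cv2.resize(im[:,:,::-1],(560,420)))
s=bot.get_state();print(s['t'],s['ee_pos'],s['orientation'])
E
```

```text
t: 6.25
ee_pos: [578.6, 72.1, 350.1]
orientation: [3.135, 0.002, 2.108]
contact_force: [0.9, -0.2, -0.4]
opening: 49.9
finger_force: 0.0
6.3 [577.90012223  72.25577089 348.22957386] [3.13813323e+00 6.45511543e-04 2.10797752e+00]
```

View pics/w2.png

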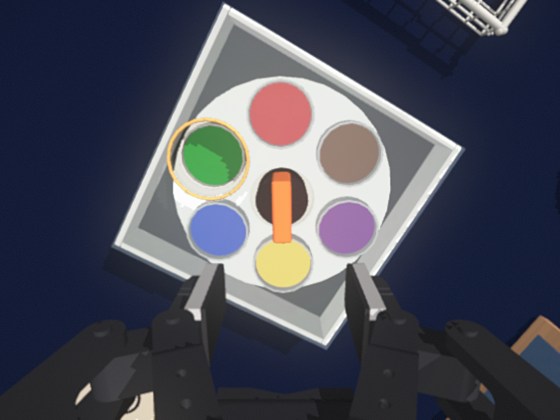

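Green is under the window at (209,158), with red turned away to (281,113). Next I'll fly over the ring and then the round stamp, taking a wrist picture at each.

```bash
python3 -m jog '[[-0.0252,-0.0196,0,0,0,0,0.05],[-0.0252,-0.0196,0,0,0,0,0.05],[-0.0252,-0.0196,0,0,0,0,0.05],[-0.0252,-0.0196,0,0,0,0,0.05],[-0.0252,-0.0196,0,0,0,0,0.05],[-0.0252,-0.0196,0,0,0,0,0.05],[-0.0252,-0.0196,0,0,0,0,0.05],[-0.0252,-0.0196,0,0,0,0,0.05],[-0.0252,-0.0196,0,0,0,0,0.05],[0,0,0,0,0,0,0.05],[0,0,0,0,0,0,0.05],[0,0,0,0,0,0,0.05]]'
python3 - <<'E'
from h import *
im,d=grab("wrist")
import shutil;shutil.copy('wrist.npz','ring.npz')
cv2.imwrite('pics/ring.png',cv2.resize(im[:,:,::-1],(800,600),interpolation=cv2.INTER_CUBIC))
E
python3 -m jog '[[-0.0277,-0.0122,0,0,0,0,0.05],[-0.0277,-0.0122,0,0,0,0,0.05],[-0.0277,-0.0122,0,0,0,0,0.05],[-0.0277,-0.0122,0,0,0,0,0.05],[-0.0277,-0.0122,0,0,0,0,0.05],[-0.0277,-0.0122,0,0,0,0,0.05],[0,0,0,0,0,0,0.05],[0,0,0,0,0,0,0.05],[0,0,0,0,0,0,0.05]]'
python3 - <<'E'
from h import *
im,d=grab("wrist")
import shutil;shutil.copy('wrist.npz','stamp.npz')
cv2.imwrite('pics/stamp.png',cv2.resize(im[:,:,::-1],(800,600),interpolation=cv2.INTER_CUBIC))
E
```

```text
t: 7.5
ee_pos: [542.0, -211.7, 345.8]
orientation: [-3.141, -0.002, 2.109]
contact_force: [-0.1, 0.2, 0.7]
opening: 50.1
finger_force: 0.0
t: 8.45
ee_pos: [564.8, -391.2, 346.2]
orientation: [3.141, -0.002, 2.11]
contact_force: [0.7, 0.4, 0.2]
opening: 50.1
finger_force: 0.0
```

View pics/ring.png

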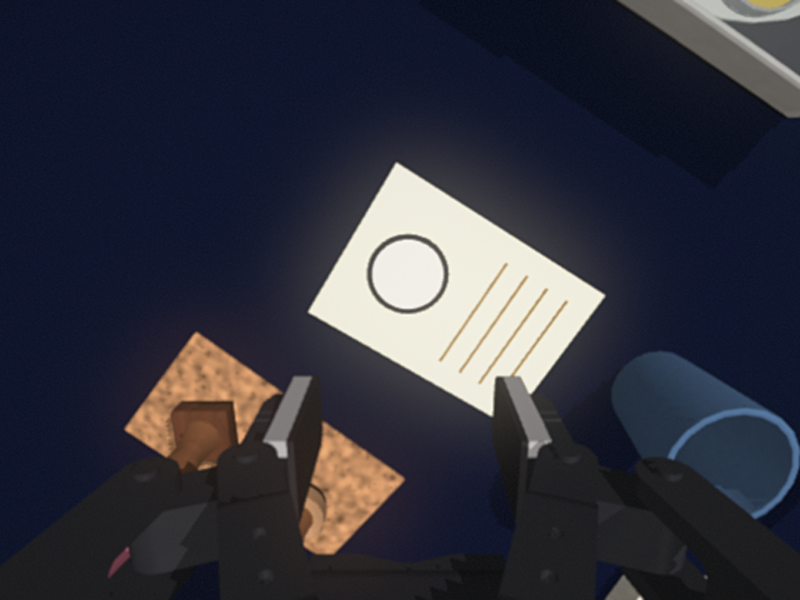

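View pics/stamp.png

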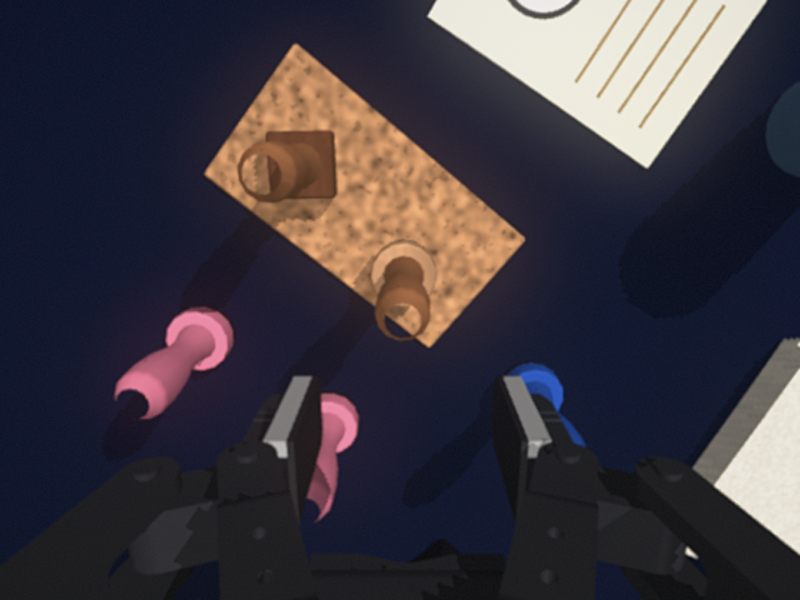

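The ring picture has the ring centred at (408,274), spanning x 368–448. The stamp picture has the round stamp's foot spanning x 371–437, with its front edge at row 240 and centre near (404,271).

```bash
python3 - <<'E'
from h import *
for n,f,u,v,h in [("ringc","ring",408,274,2),("ringL","ring",368,274,2),("ringR","ring",448,274,2),("rT","ring",408,235,2),("rB","ring",408,313,2),
 ("footL","stamp",371,270,21),("footR","stamp",437,270,21),("footFront","stamp",404,240,21),("headL","stamp",376,308,84),("headR","stamp",430,308,84),("sqL","stamp",267,165,21),("sqT","stamp",334,132,21)]:
    print(n,pz(f,u*.7,v*.7,h).round(1),px(f,u*.7,v*.7).round(1))
s=bot.get_state();print(s['ee_pos'],s['orientation'])
z=np.load('stamp.npz');P=[]
for v in range(150,245,2):
  for u in range(250,316,2):
    p=px("stamp",u,v)
    if 14<p[2]<110: P.append(p)
P=np.array(P)
for lo,hi in[(14,26),(30,50),(50,70),(70,90),(88,104)]:
    q=P[(P[:,2]>lo)&(P[:,2]<hi)]
    if len(q): print(lo,hi,len(q),q.mean(0).round(1),q.min(0).round(1),q.max(0).round(1))
E
```

```text
ringc [ 543.8 -213.8    2. ] [ 543.8 -213.7    2.4]
ringL [ 523.1 -226.2    2. ] [ 523.1 -226.2    1.9]
ringR [ 564.6 -201.3    2. ] [ 564.5 -201.3    2.2]
rT [ 531.6 -193.4    2. ] [ 531.6 -193.4    2.2]
rB [ 556.6 -235.     2. ] [ 556.5 -235.     2.3]
footL [ 545.4 -398.    21. ] [ 546.5 -402.2    3.6]
footR [ 577.5 -378.7   21. ] [ 580.5 -381.8    3.8]
footFront [ 552.6 -373.6   21. ] [ 553.5 -375.1   11.5]
headL [ 552.2 -397.1   84. ] [ 551.4 -394.8   91.7]
headR [ 573.3 -384.4   84. ] [ 589.3 -404.1    4.4]
sqL [ 468.4 -376.5   21. ] [ 465.  -379.3    4. ]
sqT [ 491.2 -343.1   21. ] [ 489.2 -344.     4.5]
[ 564.80652622 -391.20623299  346.40457903] [ 3.14081936e+00 -1.33228298e-03  2.11041775e+00]
14 26 213 [ 559.  -385.4   20.7] [ 544.  -407.2   14.4] [ 580.8 -372.7   25.9]
30 50 36 [ 558.9 -385.1   37.7] [ 553.4 -395.    30.5] [ 567.3 -382.2   48.5]
50 70 13 [ 558.4 -382.6   65.1] [ 551.4 -388.4   52.7] [ 570.3 -379.7   68.7]
70 90 69 [ 557.7 -383.    81.5] [ 549.8 -397.8   70.1] [ 571.2 -378.8   90. ]
88 104 171 [ 560.6 -387.7   94.7] [ 550.1 -402.5   88.6] [ 574.6 -379.2   98.9]
```

```bash
python3 -m jog '[[0.0024,-0.0016,0,0,0,0,0.05],[0,0,0.025,0,0,0,0.05],[0,0,0.025,0,0,0,0.05],[0,0,0.025,0,0,0,0.05],[0,0,0.025,0,0,0,0.05],[0,0,0.02,0,0,0,0.05],[0,0,0.015,0,0,0,0.05],[0,0,0,0,0,0,0.05],[0,0,0,0,0,0,0.03],[0,0,0,0,0,0,0.015],[0,0,0,0,0,0,0.01],[0,0,0,0,0,0,0.01],[0,0,0,0,0,0,0.01]]'
```

```text
t: 9.8
ee_pos: [562.0, -392.3, 213.1]
orientation: [3.14, 0.002, 2.108]
contact_force: [0.6, 0.9, 5.7]
opening: 23.5
finger_force: 58.5
```

```bash
python3 -m jog '[[0,0,-0.01,0,0,0,0.01],[0,0,-0.02,0,0,0,0.01],[0,0,-0.025,0,0,0,0.01],[0,0,-0.025,0,0,0,0.01],[0,0,0,0,0,0,0.01],[0,0,0,0,0,0,0.01]]'
python3 - <<'E'
from h import *
im,d=grab("wrist")
cv2.imwrite('pics/held.png',cv2.resize(im[:,:,::-1],(800,600),interpolation=cv2.INTER_CUBIC))
s=bot.get_state();print(s['ee_pos'],s['orientation'])
E
```

```text
t: 10.4
ee_pos: [561.2, -392.0, 292.0]
orientation: [3.141, 0.0, 2.108]
contact_force: [-0.3, -0.8, -0.9]
opening: 23.1
finger_force: 58.7
[ 560.99632685 -391.58731739  290.87736805] [-3.14109945e+00 -1.55780826e-03  2.10772418e+00]
```

View pics/held.png

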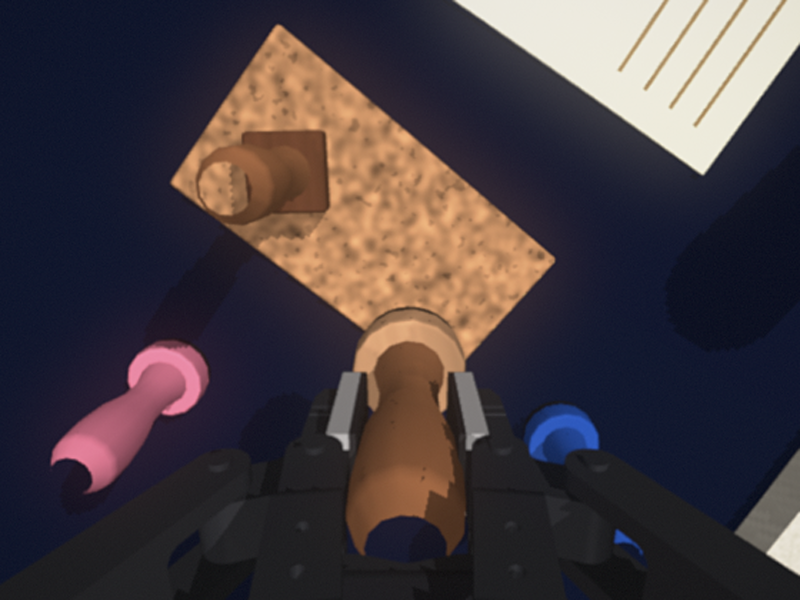

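The stamp is held upright, with its foot spanning x 354–467 and its front edge near row 310. I'll get its exact offset in the tool frame from depth.

```bash
cat > foot.py <<'E'
from h import *
s=bot.get_state();z=np.load('wrist.npz');T=np.array(camera_params("wrist")['T_tool_cam'])
fx,fy,cx,cy=z['K'];K=np.array([[fx,0,cx],[0,fy,cy],[0,0,1]])
v,u=np.mgrid[205:300,235:340];d=z['d'][205:300,235:340]
n=cv2.undistortPoints(np.dstack([u,v]).reshape(-1,1,2).astype(float),K,z['dist'])[:,0]
p=(T[:3,:3]@(np.c_[n,np.ones(len(n))]*d.reshape(-1,1)).T).T+T[:3,3]
p=p[(abs(p[:,1])<25)&(abs(p[:,0])<25)&(d.ravel()>0)]
for a in range(150,226,4):
    q=p[(p[:,2]>=a)&(p[:,2]<a+4)]
    if len(q)>3: print(a,len(q),'x',q[:,0].min().round(1),q[:,0].max().round(1),'y',q[:,1].min().round(1),q[:,1].max().round(1),'z',np.median(q[:,2]).round(1))
E
python3 foot.py
```

```text
150 383 x 3.4 12.3 y -17.8 20.1 z 151.9
154 366 x 1.1 12.3 y -18.1 20.6 z 156.0
158 335 x -1.1 12.1 y -18.1 21.3 z 159.8
162 362 x -3.2 12.1 y -19.6 21.9 z 164.1
166 379 x -3.5 11.9 y -19.9 22.0 z 167.9
170 228 x -5.7 11.3 y -17.6 18.3 z 171.7
174 163 x -2.2 9.9 y -11.7 8.9 z 175.8
178 218 x -0.3 10.0 y -8.6 10.0 z 180.3
182 270 x -2.1 11.2 y -9.7 10.8 z 184.0
186 274 x -2.8 11.8 y -10.4 11.5 z 188.0
190 1907 x -13.9 19.6 y -17.8 18.7 z 192.4
194 217 x -4.3 19.8 y -17.8 19.1 z 195.5
198 183 x 6.0 19.7 y -16.7 18.7 z 199.8
202 62 x 5.2 19.6 y -16.4 19.1 z 202.8
206 91 x 10.3 18.9 y -14.4 14.9 z 207.7
```

```bash
python3 -m jog '[[0.0262,0.0123,0,0,0,0,0.01],[0.0262,0.0123,0,0,0,0,0.01],[0.0262,0.0123,0,0,0,0,0.01],[0.0262,0.0123,0,0,0,0,0.01],[0.0262,0.0123,0,0,0,0,0.01],[0.0262,0.0123,0,0,0,0,0.01],[0.0262,0.0123,0,0,0,0,0.01],[0.0262,0.0123,0,0,0,0,0.01],[0.0262,0.0123,0,0,0,0,0.01],[0.0262,0.0123,0,0,0,0,0.01],[0.0262,0.0123,0,0,0,0,0.01],[0.0262,0.0123,0,0,0,0,0.01],[0.0262,0.0123,0,0,0,0,0.01],[0.0262,0.0123,0,0,0,0,0.01],[0.0262,0.0123,0,0,0,0,0.01],[0.0262,0.0123,0,0,0,0,0.01],[0,0,0,0,0,0,0.01],[0,0,0,0,0,0,0.01],[0,0,0,0,0,0,0.01]]'
python3 - <<'E'
from h import *
im,d=grab("wrist")
cv2.imwrite('pics/win.png',cv2.resize(im[:,:,::-1],(800,600),interpolation=cv2.INTER_CUBIC))
for i in range(6):
    s=bot.get_state();print(s['ee_pos'],s['orientation']); grab_frame("top")
E
```

```text
t: 12.35
ee_pos: [515.9, 67.8, 291.1]
orientation: [-3.14, 0.0, 2.106]
contact_force: [-0.6, 0.3, -0.6]
opening: 23.2
finger_force: 58.7
[515.97291944  67.62413156 291.2833579 ] [-3.14047121e+00  3.83471088e-04  2.10582895e+00]
[516.04252813  67.579611   291.38401114] [-3.14076049e+00  3.43063385e-04  2.10559538e+00]
[516.09743252  67.66969195 291.51061396] [-3.14106922e+00  2.64354222e-04  2.10564428e+00]
[516.12735506  67.82959551 291.58800098] [-3.14127639e+00  2.25006057e-04  2.10590364e+00]
[516.14349797  68.0266631  291.64003314] [-3.14148399e+00  1.49045485e-04  2.10616495e+00]
[516.15086929  68.17781103 291.6951232 ] [-3.14158588e+00  1.40125159e-04  2.10650560e+00]
```

View pics/win.png

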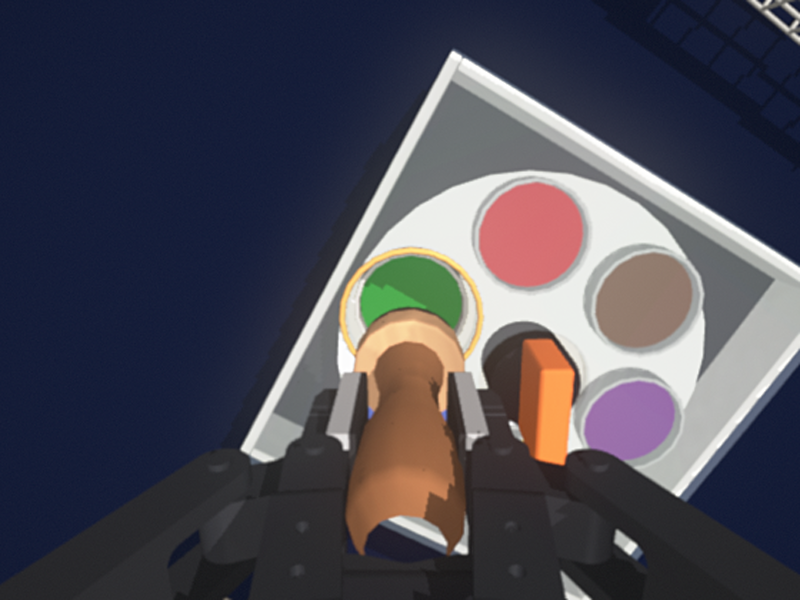

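The stamp hangs over the window. The brass ring's left edge is at (340,315), right edge (483,315) and top edge (411,248). Measuring the window centre in this frame.

```bash
python3 - <<'E'
from h import *
P=[pz("wrist",u*.7,v*.7,45)[:2] for u,v in [(340,315),(483,315),(411,248),(361,274),(462,275),(345,336),(478,340)]]
P=np.array(P); A=np.c_[2*P,np.ones(len(P))]; c=np.linalg.lstsq(A,(P**2).sum(1),rcond=None)[0]
print(c[:2],np.sqrt(c[2]+c[0]**2+c[1]**2))
s=bot.get_state();e=s['ee_pos'];Rm=R.from_euler('xyz',s['orientation']).as_matrix()
print(e,"tool delta",Rm.T@np.r_[c[:2]-e[:2],0])
E
python3 foot.py | tail -5
```

```text
[517.01476482  69.33821831] 29.9821247346763
[516.141768    68.3673223  291.72301811] tool delta [3.88926227e-01 1.24639436e+00 9.60693900e-05]
190 1898 x -13.8 19.6 y -17.7 18.7 z 192.3
194 224 x 3.5 19.6 y -17.7 19.0 z 195.7
198 169 x 5.3 19.6 y -16.8 18.9 z 199.9
202 65 x 5.4 19.3 y -15.5 19.0 z 203.0
206 89 x 10.7 18.6 y -13.9 15.4 z 207.9
```

```bash
python3 -m jog '[[0,0.001,0,0,0,0,0.01],[0,0,0.02,0,0,0,0.01],[0,0,0.018,0,0,0,0.01],[0,0,0.01,0,0,0,0.01],[0,0,0.005,0,0,0,0.01],[0,0,0,0,0,0,0.01],[0,0,0.001,0,0,0,0.01],[0,0,0.001,0,0,0,0.01],[0,0,0.001,0,0,0,0.01],[0,0,0,0,0,0,0.01]]'
```

```text
t: 13.7
ee_pos: [517.0, 69.4, 235.9]
orientation: [3.141, 0.0, 2.108]
contact_force: [-0.2, 0.3, -1.2]
opening: 23.5
finger_force: 58.7
```

Face is about 1–2 mm above the pad. Pressing slowly.

```bash
python3 -m jog '[[0,0,0.001,0,0,0,0.01],[0,0,0.001,0,0,0,0.01],[0,0,0,0,0,0,0.01]]'; python3 -m jog '[[0,0,0.001,0,0,0,0.01],[0,0,0,0,0,0,0.01],[0,0,0,0,0,0,0.01]]'
```

```text
t: 14.0
ee_pos: [517.2, 69.4, 234.0]
orientation: [3.141, 0.0, 2.108]
contact_force: [-0.0, -0.0, 3.2]
opening: 22.9
finger_force: 58.7
t: 14.3
ee_pos: [517.4, 69.4, 233.8]
orientation: [3.14, -0.0, 2.108]
contact_force: [-2.2, 0.3, 11.1]
opening: 23.4
finger_force: 58.7
```

```bash
python3 -m jog '[[0,0,0,0,0,0,0.01],[0,0,0,0,0,0,0.01],[0,0,0,0,0,0,0.01],[0,0,-0.005,0,0,0,0.01],[0,0,-0.015,0,0,0,0.01],[0,0,-0.02,0,0,0,0.01],[0,0,-0.02,0,0,0,0.01],[0,0,0,0,0,0,0.01]]'
python3 -m jog '[[-0.0214,-0.0102,0,0,0,0,0.01],[-0.0214,-0.0102,0,0,0,0,0.01],[-0.0214,-0.0102,0,0,0,0,0.01],[-0.0214,-0.0102,0,0,0,0,0.01],[-0.0214,-0.0102,0,0,0,0,0.01],[-0.0214,-0.0102,0,0,0,0,0.01],[-0.0214,-0.0102,0,0,0,0,0.01],[-0.0214,-0.0102,0,0,0,0,0.01],[-0.0214,-0.0102,0,0,0,0,0.01],[-0.0214,-0.0102,0,0,0,0,0.01],[-0.0214,-0.0102,0,0,0,0,0.01],[-0.0214,-0.0102,0,0,0,0,0.01],[0,0,0,0,0,0,0.01],[0,0,0,0,0,0,0.01],[0,0,0,0,0,0,0.01],[0,0,0,0,0,0,0.01]]'
python3 - <<'E'
from h import *
im,d=grab("wrist")
cv2.imwrite('pics/r2.png',cv2.resize(im[:,:,::-1],(800,600),interpolation=cv2.INTER_CUBIC))
s=bot.get_state();print(s['ee_pos'],s['orientation'])
E
python3 foot.py|tail -5
```

```text
t: 15.1
ee_pos: [518.0, 69.3, 295.5]
orientation: [3.136, 0.001, 2.108]
contact_force: [0.5, -0.5, -0.6]
opening: 23.5
finger_force: 58.9
t: 16.7
ee_pos: [543.3, -212.6, 292.4]
orientation: [3.142, -0.001, 2.11]
contact_force: [-0.2, 1.0, -1.3]
opening: 23.4
finger_force: 58.9
[ 543.27101146 -212.72885484  292.53640222] [ 3.14144101e+00 -6.81522657e-04  2.10939959e+00]
190 1880 x -14.3 19.6 y -17.7 18.7 z 192.3
194 236 x -13.4 19.7 y -17.9 19.1 z 195.5
198 177 x 5.7 19.9 y -16.8 18.8 z 200.0
202 58 x 5.2 19.3 y -16.0 19.1 z 202.7
206 95 x 10.3 18.8 y -14.4 15.4 z 207.9
```

View pics/r2.png

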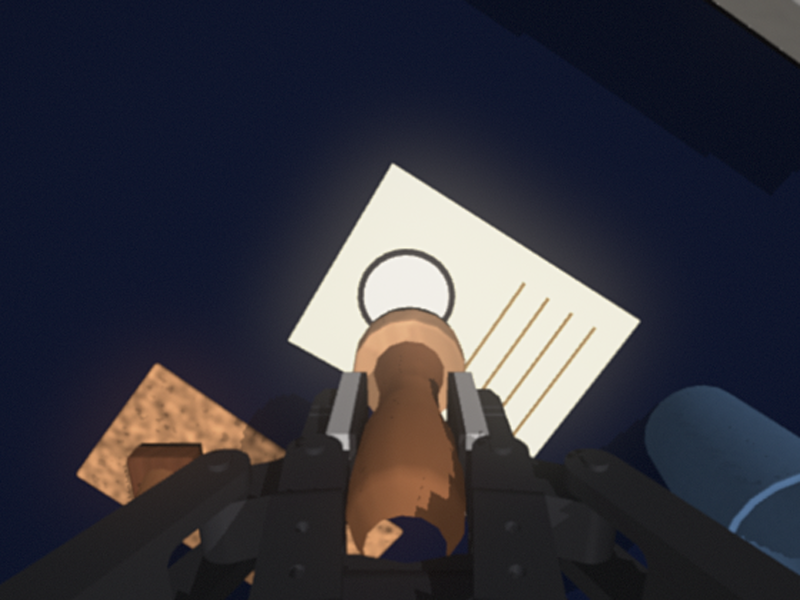

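The ring's left edge is at (358,293), right edge (455,293) and top edge (407,250).

```bash
python3 - <<'E'
from h import *
P=np.array([pz("wrist",u*.7,v*.7,2)[:2] for u,v in [(358.5,293),(454.5,293),(407,250),(372,262),(441,262),(369,322)]])
A=np.c_[2*P,np.ones(len(P))]; c=np.linalg.lstsq(A,(P**2).sum(1),rcond=None)[0]
print(c[:2],np.sqrt(c[2]+c[0]**2+c[1]**2))
s=bot.get_state();e=s['ee_pos'];Rm=R.from_euler('xyz',s['orientation']).as_matrix()
print(e,"tool delta",Rm.T@np.r_[c[:2]-e[:2],0])
E
```

```text
[ 543.82807816 -213.62962593] 24.235625985709575
[ 543.27101146 -212.72885484  292.53640222] tool delta [-1.05898544e+00  1.61613490e-02 -7.19271912e-04]
```

```bash
python3 -m jog '[[-0.0015,-0.0004,0,0,0,0,0.01],[0,0,0.025,0,0,0,0.01],[0,0,0.025,0,0,0,0.01],[0,0,0.018,0,0,0,0.01],[0,0,0.008,0,0,0,0.01],[0,0,0.002,0,0,0,0.01],[0,0,0,0,0,0,0.01],[0,0,0,0,0,0,0.01]]'
```

```text
t: 17.55
ee_pos: [544.0, -215.6, 215.7]
orientation: [3.14, 0.001, 2.108]
contact_force: [-0.0, -0.2, -0.0]
opening: 22.9
finger_force: 58.9
```

```bash
python3 -m jog '[[0,0,0.001,0,0,0,0.01],[0,0,0.001,0,0,0,0.01],[0,0,0.001,0,0,0,0.01],[0,0,0,0,0,0,0.01]]';python3 -m jog '[[0,0,0.001,0,0,0,0.01],[0,0,0,0,0,0,0.01],[0,0,0,0,0,0,0.01]]'
```

```text
t: 17.95
ee_pos: [543.5, -215.3, 211.7]
orientation: [3.142, -0.0, 2.108]
contact_force: [0.9, -0.2, -1.4]
opening: 23.5
finger_force: 58.9
t: 18.25
ee_pos: [543.7, -215.5, 211.1]
orientation: [3.141, 0.0, 2.108]
contact_force: [-0.1, -0.5, 4.0]
opening: 23.4
finger_force: 58.9
```

```bash
python3 -m jog '[[0,0,0.0008,0,0,0,0.01],[0,0,0,0,0,0,0.01],[0,0,0,0,0,0,0.01],[0,0,0,0,0,0,0.01],[0,0,0,0,0,0,0.01]]'; python3 -m jog '[[0,0,-0.005,0,0,0,0.01],[0,0,-0.015,0,0,0,0.01],[0,0,-0.02,0,0,0,0.01],[0,0,-0.02,0,0,0,0.01],[0,0,-0.02,0,0,0,0.01],[0,0,0,0,0,0,0.01],[0,0,0,0,0,0,0.01]]'
```

```text
t: 18.75
ee_pos: [543.9, -215.6, 211.0]
orientation: [3.14, 0.001, 2.108]
contact_force: [-0.6, 2.2, 10.1]
opening: 23.6
finger_force: 58.9
t: 19.45
ee_pos: [543.5, -215.3, 290.2]
orientation: [3.141, 0.0, 2.108]
contact_force: [-0.4, 0.7, -1.6]
opening: 23.3
finger_force: 59.0
```

```bash
python3 -m jog '[[-0.02,-0.0093,0,0,0,0,0.01],[-0.02,-0.0093,0,0,0,0,0.01],[-0.02,-0.0093,0,0,0,0,0.01],[-0.02,-0.0093,0,0,0,0,0.01],[-0.02,-0.0093,0,0,0,0,0.01],[-0.02,-0.0093,0,0,0,0,0.01],[-0.02,-0.0093,0,0,0,0,0.01],[-0.02,-0.0093,0,0,0,0,0.01],[0,0,0,0,0,0,0.01],[0,0,0,0,0,0,0.01],[0,0,0,0,0,0,0.01]]'
cat > green.py <<'E'
from h import *
for n in("top","scene"):
    im,d=grab(n); i=im.astype(int)
    g=(i[:,:,1]>i[:,:,0]+25)&(i[:,:,1]>i[:,:,2]+12)
    z=np.load(n+'.npz');Wi=np.linalg.inv(z['W']);fx,fy,cx,cy=z['K']
    c=Wi@[543.8,-213.7,2,1];u,v=int(fx*c[0]/c[2]+cx),int(fy*c[1]/c[2]+cy)
    q=np.argwhere(g[v-25:v+26,u-25:u+26])+[v-25,u-25]
    print(n,u,v,im[v,u],len(q))
    if len(q): P=np.array([pz(n,b,a,2)[:2] for a,b in q]);print(P.mean(0),P.min(0),P.max(0),np.hypot(*(P-[543.8,-213.7]).T).max())
E
python3 green.py
```

```text
t: 20.55
ee_pos: [561.5, -389.7, 288.8]
orientation: [-3.141, -0.002, 2.109]
contact_force: [1.0, 0.1, -1.5]
opening: 23.3
finger_force: 59.0
top 369 220 [255 255 255] 0
scene 222 262 [247 247 247] 0
```

```bash
python3 - <<'E'
from h import *
t=np.load('top.npz')['im'];print("top");
for c in range(3): print(t[210:232:2,359:381:2,c])
s=np.load('scene.npz')['im'];print("scene G,R");print(s[252:272:2,210:236:2,1]);print(s[252:272:2,210:236:2,0])
E
```

```text
top
[[255 255 255 255 255 255 255 255 255 255 255]
 [255 255 255 250 189 169 171 195 253 255 255]
 [255 255 224 206 254 255 255 249 193 243 255]
 [255 255 175 255 255 255 255 255 255 171 255]
 [255 232 236 255 255 255 255 255 255 239 219]
 [255 202 255 255 255 255 255 255 255 255 195]
 [255 221 242 255 255 255 255 255 255 252 210]
 [255 243 191 255 255 255 255 255 255 216 236]
 [255 255 217 227 255 255 255 255 247 194 255]
 [255 255 255 217 181 214 222 187 205 255 255]
 [255 255 255 255 255 242 245 252 255 255 255]]
[[255 255 255 255 255 255 255 255 255 255 255]
 [255 255 255 254 192 173 175 198 255 255 255]
 [255 255 226 209 255 255 255 253 197 246 255]
 [255 255 177 255 255 255 255 255 255 175 255]
 [255 235 240 255 255 255 255 255 255 243 222]
 [255 205 255 255 255 255 255 255 255 255 198]
 [255 225 245 255 255 255 255 255 255 255 213]
 [255 246 194 255 255 255 255 255 255 220 239]
 [255 255 221 231 255 255 255 255 251 198 255]
 [255 255 255 220 184 217 226 191 208 255 255]
 [255 255 255 255 255 245 248 255 255 255 255]]
[[252 252 253 253 255 255 255 255 253 252 252]
 [253 253 255
[... 869 characters left out ...]
5 247 247 247 247 247 245 237 247 247]
 [247 247 247 242 239 245 246 244 239 245 247 247 247]
 [247 247 247 247 247 247 247 247 247 247 247 247 247]]
[[ 49 134 236 247 247 247 247 247 247 247 247 247 247]
 [166 245 247 247 247 247 247 247 247 247 247 247 247]
 [247 247 247 247 243 247 247 247 247 244 247 247 247]
 [247 247 246 246 247 247 247 247 247 247 241 246 247]
 [247 247 242 247 247 247 247 247 247 247 247 242 247]
 [247 247 243 247 247 247 247 247 247 247 247 242 247]
 [247 247 239 247 247 247 247 247 247 247 245 245 247]
 [247 247 243 246 247 247 247 247 247 246 240 247 247]
 [247 247 247 244 241 246 246 245 242 246 247 247 247]
 [247 247 247 247 247 247 247 247 247 247 247 247 247]]
```

No mark shows on the card, though both contacts happened at the right heights. Either marks aren't rendered or the dip was too light. There is plenty of time, so I'll dip and print again more firmly in the same spots; that does no harm if the first one counted.

```bash
python3 -m jog '[[0.0246,0.0116,0,0,0,0,0.01],[0.0246,0.0116,0,0,0,0,0.01],[0.0246,0.0116,0,0,0,0,0.01],[0.0246,0.0116,0,0,0,0,0.01],[0.0246,0.0116,0,0,0,0,0.01],[0.0246,0.0116,0,0,0,0,0.01],[0.0246,0.0116,0,0,0,0,0.01],[0.0246,0.0116,0,0,0,0,0.01],[0.0246,0.0116,0,0,0,0,0.01],[0.0246,0.0116,0,0,0,0,0.01],[0.0246,0.0116,0,0,0,0,0.01],[0.0246,0.0116,0,0,0,0,0.01],[0.0246,0.0116,0,0,0,0,0.01],[0.0246,0.0116,0,0,0,0,0.01],[0.0246,0.0116,0,0,0,0,0.01],[0.0246,0.0116,0,0,0,0,0.01],[0.0246,0.0116,0,0,0,0,0.01],[0,0,0,0,0,0,0.01],[0,0,0,0,0,0,0.01],[0,0,0,0,0,0,0.01]]'; python3 - <<'E'
from h import *
im,d=grab("wrist");z=np.load('wrist.npz')
im2=z['im'][200:225:3,255:325:6];print(im2[:,:,1]-0);s=bot.get_state();print(s['ee_pos'])
# red-orange ring check: brass ring pixels -> centre
hsv=cv2.cvtColor(im,cv2.COLOR_RGB2HSV);m=cv2.inRange(hsv,(12,110,120),(28,255,255));m[:165]=0;m[235:]=0;m[:,:230]=0;m[:,345:]=0
P=np.array([pz("wrist",u,v,45)[:2] for v,u in np.argwhere(m)])
k=np.hypot(*(P-[516.9,69.8]).T);P=P[abs(k-29.5)<4]
A=np.c_[2*P,np.ones(len(P))];c=np.linalg.lstsq(A,(P**2).sum(1),rcond=None)[0];print(len(P),c[:2],np.sqrt(c[2]+c[0]**2+c[1]**2))
E
```

```text
t: 22.65
ee_pos: [516.9, 68.6, 290.1]
orientation: [3.141, 0.0, 2.107]
contact_force: [0.9, -0.9, -0.7]
opening: 23.1
finger_force: 59.0
[[156 140 164 131 131 131 132 132 133 131 132 181]
 [173 173 173 171 131 131 132 132 132 132 132 177]
 [173 173 173 174 166 131 132 132 133 133 132 167]
 [172 173 173 172 173 151 131 131 132 133 132 131]
 [172 173 172 172 174 175 142 132 132 132 132 130]
 [171 173 173 174 118  80 100 129 131 131 133 129]
 [172 174 174  91 133 140 149  98 116 132 132 135]
 [172 175  76 138 140 151 155 151 142 126 132 138]
 [172 132 130 143 160 184 181 147 143 111 132 169]]
[516.99811641  68.30017747 290.075204  ]
580 [516.12361816  69.77529751] 29.40979897262936
```

```bash
python3 -m jog '[[0,0,0.02,0,0,0,0.01],[0,0,0.018,0,0,0,0.01],[0,0,0.01,0,0,0,0.01],[0,0,0.004,0,0,0,0.01],[0,0,0,0,0,0,0.01],[0,0,0.001,0,0,0,0.01],[0,0,0.001,0,0,0,0.01],[0,0,0.001,0,0,0,0.01],[0,0,0.001,0,0,0,0.01],[0,0,0,0,0,0,0.01]]'; python3 -m jog '[[0,0,0.001,0,0,0,0.01],[0,0,0.001,0,0,0,0.01],[0,0,0,0,0,0,0.01],[0,0,0,0,0,0,0.01]]'
```

```text
t: 23.7
ee_pos: [517.2, 69.4, 234.1]
orientation: [3.141, 0.0, 2.108]
contact_force: [-0.1, -0.7, 0.2]
opening: 23.3
finger_force: 59.0
t: 24.1
ee_pos: [517.6, 69.4, 233.7]
orientation: [3.14, -0.001, 2.108]
contact_force: [-3.8, 0.1, 16.8]
opening: 23.4
finger_force: 59.1
```

```bash
python3 -m jog '[[0,0,0,0,0,0,0.01],[0,0,0,0,0,0,0.01],[0,0,0,0,0,0,0.01],[0,0,0,0,0,0,0.01],[0,0,0,0,0,0,0.01],[0,0,0,0,0,0,0.01],[0,0,-0.005,0,0,0,0.01],[0,0,-0.015,0,0,0,0.01],[0,0,-0.02,0,0,0,0.01],[0,0,-0.02,0,0,0,0.01],[0,0,0,0,0,0,0.01]]'
python3 -m jog '[[-0.0215,-0.0102,0,0,0,0,0.01],[-0.0215,-0.0102,0,0,0,0,0.01],[-0.0215,-0.0102,0,0,0,0,0.01],[-0.0215,-0.0102,0,0,0,0,0.01],[-0.0215,-0.0102,0,0,0,0,0.01],[-0.0215,-0.0102,0,0,0,0,0.01],[-0.0215,-0.0102,0,0,0,0,0.01],[-0.0215,-0.0102,0,0,0,0,0.01],[-0.0215,-0.0102,0,0,0,0,0.01],[-0.0215,-0.0102,0,0,0,0,0.01],[-0.0215,-0.0102,0,0,0,0,0.01],[-0.0215,-0.0102,0,0,0,0,0.01],[0,0,0,0,0,0,0.01],[0,0,0,0,0,0,0.01],[0,0,0,0,0,0,0.01],[0,0,0,0,0,0,0.01]]'
python3 - <<'E'
from h import *
im,d=grab("wrist"); s=bot.get_state();print(s['ee_pos'])
print(im[180:215:4,250:320:8].tolist()[3:6])
g=cv2.cvtColor(im,cv2.COLOR_RGB2GRAY)
pts=[(u,v) for v in range(165,226) for u in range(235,335) if g[v,u]<110]
P=np.array([pz("wrist",u,v,2)[:2] for u,v in pts]);k=np.hypot(*(P-[543.8,-213.7]).T);P=P[abs(k-24.5)<4]
A=np.c_[2*P,np.ones(len(P))];c=np.linalg.lstsq(A,(P**2).sum(1),rcond=None)[0];print(len(P),c[:2],np.sqrt(c[2]+c[0]**2+c[1]**2))
E
python3 foot.py | tail -5
```

```text
t: 25.2
ee_pos: [518.0, 69.2, 294.7]
orientation: [3.137, 0.001, 2.107]
contact_force: [-0.0, 0.3, -0.3]
opening: 22.9
finger_force: 59.1
t: 26.8
ee_pos: [543.9, -213.7, 291.6]
orientation: [3.142, -0.001, 2.11]
contact_force: [-0.0, -0.3, -1.5]
opening: 23.3
finger_force: 59.1
[ 543.95821046 -213.80831834  291.73396384]
[[[242, 240, 225], [220, 214, 204], [241, 238, 232], [241, 238, 232], [241, 238, 231], [241, 238, 232], [241, 238, 232], [242, 239, 232], [85, 80, 78]], [[239, 236, 216], [243, 241, 234], [241, 238, 231], [241, 238, 231], [241, 238, 232], [241, 238, 232], [242, 239, 233], [241, 238, 232], [85, 79, 77]], [[173, 169, 152], [241, 238, 232], [240, 238, 231], [241, 238, 232], [241, 238, 232], [241, 238, 231], [241, 238, 232], [241, 239, 232], [125, 120, 116]]]
449 [ 543.5261282  -214.04060475] 23.132071878131974
190 1883 x -13.7 19.6 y -17.8 18.7 z 192.3
194 236 x -8.0 19.9 y -17.8 19.0 z 195.5
198 180 x 5.8 19.8 y -16.8 18.8 z 200.0
202 56 x 5.2 19.3 y -16.5 19.1 z 203.0
206 92 x 10.1 18.6 y -14.5 15.3 z 207.8
```

```bash
python3 -m jog '[[-0.0006,0,0.025,0,0,0,0.01],[0,0,0.025,0,0,0,0.01],[0,0,0.018,0,0,0,0.01],[0,0,0.008,0,0,0,0.01],[0,0,0,0,0,0,0.01],[0,0,0.001,0,0,0,0.01],[0,0,0.001,0,0,0,0.01],[0,0,0.001,0,0,0,0.01],[0,0,0.001,0,0,0,0.01],[0,0,0,0,0,0,0.01]]'; python3 -m jog '[[0,0,0.001,0,0,0,0.01],[0,0,0.001,0,0,0,0.01],[0,0,0,0,0,0,0.01],[0,0,0,0,0,0,0.01]]'
```

```text
t: 27.85
ee_pos: [544.1, -215.5, 212.1]
orientation: [3.141, 0.0, 2.108]
contact_force: [-0.3, 0.0, -1.5]
opening: 23.1
finger_force: 59.1
t: 28.25
ee_pos: [544.5, -215.8, 211.0]
orientation: [3.14, 0.001, 2.108]
contact_force: [-0.8, 0.9, 7.4]
opening: 23.1
finger_force: 59.1
```

```bash
python3 -m jog '[[0,0,0.001,0,0,0,0.01],[0,0,0.0005,0,0,0,0.01],[0,0,0,0,0,0,0.01],[0,0,0,0,0,0,0.01],[0,0,0,0,0,0,0.01],[0,0,0,0,0,0,0.01],[0,0,0,0,0,0,0.01]]'; python3 -m jog '[[0,0,-0.005,0,0,0,0.01],[0,0,-0.015,0,0,0,0.01],[0,0,-0.02,0,0,0,0.01],[0,0,-0.02,0,0,0,0.01],[0,0,-0.02,0,0,0,0.01],[0,0,0,0,0,0,0.01],[0,0,0,0,0,0,0.01],[0,0,0,0,0,0,0.01],[0,0,0,0,0,0,0.01]]'
python3 - <<'E'
from h import *
im,d=grab("wrist"); s=bot.get_state();print(s['ee_pos'])
print(im[185:222:6,250:320:8].tolist())
E
```

```text
t: 28.95
ee_pos: [544.7, -216.1, 211.0]
orientation: [3.139, 0.001, 2.108]
contact_force: [-4.6, 2.0, 19.5]
opening: 23.1
finger_force: 59.2
t: 29.85
ee_pos: [543.7, -215.3, 287.3]
orientation: [-3.14, -0.001, 2.108]
contact_force: [1.2, -0.4, -1.1]
opening: 23.2
finger_force: 59.3
[ 543.78886692 -215.41307177  287.43359839]
[[[240, 237, 223], [184, 179, 163], [243, 239, 233], [241, 238, 232], [241, 238, 232], [241, 238, 232], [241, 238, 232], [242, 240, 233], [174, 169, 153]], [[240, 237, 223], [81, 77, 75], [240, 237, 231], [241, 238, 232], [241, 238, 232], [241, 238, 232], [241, 238, 232], [241, 238, 232], [89, 84, 81]], [[243, 241, 227], [239, 236, 230], [240, 238, 232], [241, 238, 232], [241, 238, 232], [241, 238, 232], [241, 239, 232], [241, 238, 232], [240, 237, 231]], [[242, 239, 221], [242, 240, 234], [241, 238, 231], [241, 238, 232], [240, 238, 231], [241, 238, 232], [241, 238, 232], [241, 238, 232], [244, 241, 235]], [[241, 239, 220], [242, 239, 233], [240, 238, 231], [240, 238, 231], [241, 238, 232], [241, 238, 232], [241, 238, 232], [241, 238, 231], [244, 241, 235]], [[242, 239, 224], [232, 228, 216], [241, 238, 232], [240, 237, 231], [130, 127, 119], [126, 121, 114], [240, 237, 231], [241, 238, 232], [224, 219, 208]], [[240, 238, 222], [73, 68, 66], [111, 106, 99], [153, 121, 96], [158, 124, 97], [170, 133, 103], [163, 128, 100], [117, 102, 89], [80, 74, 71]]]
```

Both firm contacts showed normal forces, so it looks like ink simply isn't rendered. Returning the stamp to its place on the mat.

```bash
python3 -m jog '[[-0.02,-0.0093,0,0,0,0,0.01],[-0.02,-0.0093,0,0,0,0,0.01],[-0.02,-0.0093,0,0,0,0,0.01],[-0.02,-0.0093,0,0,0,0,0.01],[-0.02,-0.0093,0,0,0,0,0.01],[-0.02,-0.0093,0,0,0,0,0.01],[-0.02,-0.0093,0,0,0,0,0.01],[-0.02,-0.0093,0,0,0,0,0.01],[0,0,0,0,0,0,0.01],[0,0,0,0,0,0,0.01],[0,0,0,0,0,0,0.01]]'; python3 green.py; python3 -m jog '[[0,0,0.02,0,0,0,0.01],[0,0,0.02,0,0,0,0.01],[0,0,0.02,0,0,0,0.01],[0,0,0.01,0,0,0,0.01],[0,0,0,0,0,0,0.01],[0,0,0.001,0,0,0,0.01],[0,0,0.001,0,0,0,0.01],[0,0,0,0,0,0,0.01]]'
```

```text
t: 31.0
ee_pos: [562.2, -389.9, 287.7]
orientation: [3.142, -0.002, 2.109]
contact_force: [0.1, -0.2, -1.5]
opening: 23.4
finger_force: 59.2
top 369 220 [255 255 255] 0
scene 222 262 [247 247 247] 0
t: 31.9
ee_pos: [562.3, -391.2, 217.3]
orientation: [3.141, 0.001, 2.108]
contact_force: [0.0, 0.3, -1.0]
opening: 23.1
finger_force: 59.3
```

```bash
python3 -m jog '[[0,0,0.0015,0,0,0,0.01],[0,0,0.001,0,0,0,0.01],[0,0,0.001,0,0,0,0.01],[0,0,0,0,0,0,0.01],[0,0,0,0,0,0,0.01]]'
```

```text
t: 32.4
ee_pos: [562.1, -391.1, 213.2]
orientation: [3.141, 0.0, 2.108]
contact_force: [-0.2, -0.6, 1.3]
opening: 23.6
finger_force: 59.2
```

Touching the mat. Releasing and rising.

```bash
python3 -m jog '[[0,0,0.0003,0,0,0,0.025],[0,0,0,0,0,0,0.03],[0,0,0,0,0,0,0.05],[0,0,0,0,0,0,0.05],[0,0,0,0,0,0,0.05],[0,0,0,0,0,0,0.05],[0,0,-0.01,0,0,0,0.05],[0,0,-0.02,0,0,0,0.05],[0,0,-0.025,0,0,0,0.05],[0,0,-0.025,0,0,0,0.05],[0,0,-0.025,0,0,0,0.05],[0,0,-0.025,0,0,0,0.05],[0,0,0,0,0,0,0.05],[0,0,0,0,0,0,0.05],[0,0,0,0,0,0,0.05]]'
python3 - <<'E'
from h import *
im,d=grab("wrist");P=[]
s=bot.get_state();print(s['ee_pos'],s['contact_force'])
for v in range(130,255,2):
  for u in range(240,326,2):
    p=px("wrist",u,v)
    if 14<p[2]<110 and np.hypot(p[0]-562,p[1]+390)<30: P.append(p)
P=np.array(P)
for lo,hi in[(14,26),(30,60),(60,85),(88,104)]:
    q=P[(P[:,2]>lo)&(P[:,2]<hi)]
    if len(q): print(lo,hi,len(q),q.mean(0).round(1),q.min(0).round(1),q.max(0).round(1))
E
```

```text
t: 33.9
ee_pos: [561.7, -390.7, 341.8]
orientation: [-3.141, -0.002, 2.108]
contact_force: [-0.1, 0.3, -0.4]
opening: 50.1
finger_force: 0.0
[ 561.7376432  -390.71065487  341.4563267 ] [ 0.18216101  0.37242697 -0.29023618]
14 26 225 [ 558.8 -384.5   20.6] [ 543.6 -407.1   14.1] [ 580.3 -371.3   25.9]
30 60 43 [ 558.8 -384.1   38.4] [ 553.1 -394.7   30. ] [ 570.2 -380.3   58.5]
60 85 57 [ 557.1 -381.2   75.8] [ 549.8 -392.4   61. ] [ 569.6 -377.5   84.7]
88 104 176 [ 560.2 -386.3   94.7] [ 550.2 -400.9   88.3] [ 574.6 -377.6   99.1]
```

```bash
python3 - <<'E'
from h import *
im,d=grab("top");z=np.load('top.npz');Wi=np.linalg.inv(z['W']);fx,fy,cx,cy=z['K']
for p in([515,70,25],[543.8,-213.7,2]):
    c=Wi@[*p,1];u,v=int(fx*c[0]/c[2]+cx),int(fy*c[1]/c[2]+cy);print(im[v,u],im[v+3,u+3])
print(bot.get_state()['t']);print(bot.hand_in())
E
```

```text
[ 69 172  89] [ 77 190  98]
[255 255 255] [255 255 255]
34.0
the job is handed in; nothing more can be done
None
```

I handed the job in at 34 s, with one thing unconfirmed: no camera showed a green mark in the ring, though the stamp pressed the green pad twice (11 N and 17 N) and the ring twice (10 N and 19 N); green is under the window and the stamp is upright back on the cork mat.

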